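Sweep the blue end caps through the counting-tray gate

TASK

On the white counting tray, sweep the three blue caps with a fingertip through the gate between the two red posts, one at a time, so that each drops into the slot behind it. Push them along the deck only, never pick one up, and leave the orange cap on the deck. Do not disturb the bottle, the jar or the wrench on the bench.

Things in the scene. Friction and masses are not known exactly. Their poses are not given: they have to be found in the camera images.
- gate (a point): Middle of the tray's gate at deck level, on the edge where deck ends and slot begins. x points from the deck through the gate into the slot, y along the gate wall, z up. The gate is a 40 mm gap (y -20 to 20) in the rim between two red posts 10 mm in diameter (axes at x 3, y -25 and 25), 26 mm tall. No deck inside the gap: a cap tips in once its centre is past x = 0
- tray: White counting tray, fixed to the bench; origin on the bench, 75 mm before the gate; axes parallel to the gate's. Its flat deck is 60 mm above the bench, 210 mm (x -135 to 75) by 250 mm (y -125 to 125); outside these limits a grey rim 6 mm thick stands 18 mm above the deck
- slot (a point): Centre of the slot's floor, axes parallel to the gate's, 23 mm beyond the gate edge and 56 mm below the deck. The slot is an open white pocket, 46 mm in x and 70 mm in y inside, its walls as high as the rim
- blue_a_centre (a point): First blue column end cap, a plain solid disc 24 mm in diameter and 12 mm tall with a steel dot on top, 13 to 22 g, lying flat and loose on the tray's deck. The point is the cap's centre, 6 mm above its underside
- blue_b_centre (a point): Second blue column end cap, a plain solid disc 24 mm in diameter and 12 mm tall with a steel dot on top, 13 to 22 g, lying flat and loose on the tray's deck. The point is the cap's centre, 6 mm above its underside
- blue_c_centre (a point): Third blue column end cap, a plain solid disc 24 mm in diameter and 12 mm tall with a steel dot on top, 13 to 22 g, lying flat and loose on the tray's deck. The point is the cap's centre, 6 mm above its underside
- orange_centre (a point): Orange column end cap, a plain solid disc 24 mm in diameter and 12 mm tall with a steel dot on top, 13 to 22 g, lying flat and loose on the tray's deck. The point is the cap's centre, 6 mm above its underside. It stays on the deck; small nudges do no harm
- bottle: Bystander: glass bottle with a blue screw cap, 72 mm in diameter, 150 mm tall, standing loose on the bench beyond the slot's side of the tray; origin at the centre of its underside, z up its axis
- jar: Bystander: amber jar with a white lid, 50 mm in diameter, 75 mm tall, standing loose on the bench on the side of the tray away from the slot; origin at the centre of its underside, z up its axis
- wrench: Bystander: steel wrench 150 mm long, lying loose on the bench beyond the tray as seen from the robot; origin at the centre of its underside, x along its length, z up
Things that resemble listed ones, but are neither listed nor needed, are in the scene too. Leave any black or purple look-alike of the part that bears blue_b_centre alone.

How it is judged (in metres and radians):
On the way, in this order (a step that is already met when the one before it is completed fails the run):
1. one blue cap lies in the slot (((x of blue_a_centre in the frame of gate between 0 and 0.048 m and y of blue_a_centre in the frame of gate between -0.037 and 0.037 m and z of blue_a_centre in the frame of gate between -0.06 and -0.005 m) or (x of blue_b_centre in the frame of gate between 0 and 0.048 m and y of blue_b_centre in the frame of gate between -0.037 and 0.037 m and z of blue_b_centre in the frame of gate between -0.06 and -0.005 m) or (x of blue_c_centre in the frame of gate between 0 and 0.048 m and y of blue_c_centre in the frame of gate between -0.037 and 0.037 m and z of blue_c_centre in the frame of gate between -0.06 and -0.005 m))), for 0.2 s.
2. a second blue cap has followed it into the slot ((((x of blue_a_centre in the frame of gate between 0 and 0.048 m and y of blue_a_centre in the frame of gate between -0.037 and 0.037 m and z of blue_a_centre in the frame of gate between -0.06 and -0.005 m) and (x of blue_b_centre in the frame of gate between 0 and 0.048 m and y of blue_b_centre in the frame of gate between -0.037 and 0.037 m and z of blue_b_centre in the frame of gate between -0.06 and -0.005 m)) or ((x of blue_a_centre in the frame of gate between 0 and 0.048 m and y of blue_a_centre in the frame of gate between -0.037 and 0.037 m and z of blue_a_centre in the frame of gate between -0.06 and -0.005 m) and (x of blue_c_centre in the frame of gate between 0 and 0.048 m and y of blue_c_centre in the frame of gate between -0.037 and 0.037 m and z of blue_c_centre in the frame of gate between -0.06 and -0.005 m)) or ((x of blue_b_centre in the frame of gate between 0 and 0.048 m and y of blue_b_centre in the frame of gate between -0.037 and 0.037 m and z of blue_b_centre in the frame of gate between -0.06 and -0.005 m) and (x of blue_c_centre in the frame of gate between 0 and 0.048 m and y of blue_c_centre in the frame of gate between -0.037 and 0.037 m and z of blue_c_centre in the frame of gate between -0.06 and -0.005 m)))), for 0.2 s.
3. the third blue cap has followed (x of blue_a_centre in the frame of gate between 0 and 0.048 m and y of blue_a_centre in the frame of gate between -0.037 and 0.037 m and z of blue_a_centre in the frame of gate between -0.06 and -0.005 m and x of blue_b_centre in the frame of gate between 0 and 0.048 m and y of blue_b_centre in the frame of gate between -0.037 and 0.037 m and z of blue_b_centre in the frame of gate between -0.06 and -0.005 m and x of blue_c_centre in the frame of gate between 0 and 0.048 m and y of blue_c_centre in the frame of gate between -0.037 and 0.037 m and z of blue_c_centre in the frame of gate between -0.06 and -0.005 m), for 0.2 s.
At the end, for the whole second after the job is handed in: All three blue caps lie in the slot, their centres at least 5 mm below deck level and between its walls; the orange cap lies on the deck inside the rim; bottle, jar and wrench are within 20 mm of where they stood (all of step 3 and x of orange_centre in the frame of gate between -0.213 and 0 m and y of orange_centre in the frame of gate between -0.127 and 0.127 m and z of orange_centre in the frame of gate between 0 and 0.02 m and distance of each of bottle, jar, wrench from where it was at the start of the episode below 0.02 m); the robot touches nothing.
It fails at once if a cap is lifted (its centre more than 20 mm above the deck; lying flat it is 6 mm) (z of any of blue_a_centre, blue_b_centre, blue_c_centre, orange_centre in the frame of gate above 0.02 m).
It fails at once if the orange cap goes through the gate (z of orange_centre in the frame of gate below -0.005 m or x of orange_centre in the frame of gate above 0.005 m).
It fails at once if the glass solvent bottle is pushed more than 20 mm or tipped (distance of bottle from where it was at the start of the episode above 0.02 m or angle between bottle's own z axis and vertical above 0.3 rad).
It fails at once if the amber jar is pushed more than 20 mm or tipped (distance of jar from where it was at the start of the episode above 0.02 m or angle between jar's own z axis and vertical above 0.3 rad).
It fails at once if the wrench is pushed more than 20 mm or tipped (distance of wrench from where it was at the start of the episode above 0.02 m or angle between wrench's own z axis and vertical above 0.3 rad).
It also fails if it takes over 54 s, if anything falls off the work surface, if the arm or the gripper's body presses on something with over 40 N, if the wrist force passes 120 N, or if a joint passes its speed limit or range.

ROBOT

A 6-joint arm with a two-finger parallel gripper is mounted at the origin on the work surface. World frame = base frame: x ahead of the robot, y to its left, z up, the work surface at z = 0. Lengths are in m, angles in degrees, forces in N, time in s.
With the tool pointing down it reaches from about 0.325 to 0.775 m from the base axis. Payload 5.5 kg.
Tool frame: the origin (TCP) lies at the very end of the fingers, on their centre line; the grasp point (between the pads) lies 19 mm behind it; z points along the fingers, y is the line along which they close (so a half turn about z gives the same grasp; the last joint's range is limited). The gripper opens to 88 mm and grips with 3 to 60 N. Pads are 20 mm wide; open, the fingers measure 115 mm over their backs; the gripper's body (75 mm by 178 mm) begins 61 mm behind the grasp point.
Start: joints at [61.954, 5.22, 70.514, -0, 104.267, -3.249], TCP at [0.252, 0.545, 0.223] pointing down, gripper open.
Joint ranges: [-164.24, 164.24], [-49.07, 125.15], [9.68, 141.18], [-86.29, 266.29], [3.28, 154.24], [-151.56, 151.56]. Speed limits (degrees/s): [147.25, 147.25, 172.46, 180, 180, 180].

INTERFACE

Orientations are given as [roll, pitch, yaw] about the fixed x, y, z axes, in that order (R = Rz(yaw) Ry(pitch) Rx(roll)).
In Python, from bench import r, cams gives the robot as it stands.
- The arm moves only by the shell command python3 -m creep 'ROWS' [FORCE]. ROWS is JSON, a list that holds one entry, the list of rows, each a list of 7 numbers: the shift along the tool's x, y, z in m, then the turn, a rotation vector about the tool's x, y, z in degrees, then the finger opening in m, from 0 to 0.0878. In form: [[[tx, ty, tz, wx, wy, wz, hand], ...]]. A call has 1 to 5 rows; each row is the pose to reach, as a shift and turn from the pose commanded when the call began, along the tool's axes at that moment; what a row does not reach only later rows make up. A row lasts 1/12 s, in which the tool goes at most 41.7 mm and 7.16 degrees, less where a joint would pass 70% of its speed; a pose out of reach is approached as far as the arm can. A call with a gripper value outside its range is refused whole. The fingers move at their own pace and stop on an object; FORCE is the grip in N (left out, the last holds). Time passes only in rows, so rows that repeat a pose let the fingers close. It gives the time, the measured TCP pose, the force, the opening and the grip force at its end, in the units of the state.
- r.read_state(): the state, without advancing time (a new reading comes with each control period).
- cams.get_image(name): name is "scene" or "side" or "wrist"; returns (picture, depth): 384x512x3 uint8, blue, green, red; 384x512 float32, m along the optical axis (not along the pixel's ray), 0 where there is no reading.
- cams.camera_params(name): a dict with "camera_matrix" (3x3 intrinsics, pixels), "T" (4x4, takes a point from camera to world coordinates). Camera axes: x right, y down, z forward; pixel columns grow to the right and rows downward; lengths in m; the calibration is good to about 2 mm. A picture is of the moment at which its call begins: read the wrist's pose just before it. camera_params takes no time and is no camera call; for the wrist camera it gives the pose at the moment of the call.
- r.finish_job(): hands the job in; it is judged then, once.
The state is a dict: "clock": time; "qpos": joint angles; "joint_vel": joint speeds; "joint_efforts": joint torques, N m; "ee_pos": TCP position; "tcp_rot": TCP orientation; "wrist_force": force on the tool from outside, world axes, zero at the start; "ft_torque": the same for the moment, N m; "opening": finger opening in m; "grasp_force": force on a finger pad.
Only numpy, scipy, OpenCV 4.12 (cv2) and the standard library are available. Lean on these libraries where they do the work, as an engineer would, in place of code of your own. Each camera call takes 0.05 s, during which the arm holds its last target. There are 200 camera calls.

## Working session

There is one attempt and no reset: what is moved stays moved. The work goes in short steps, Python scripts to look and compute and a shell command to move; the robot and the scene stay as the last step left them, time stands still between calls to the robot, and variables do not carry over. Pictures are saved under pics/ and viewed, at most 10 in all, crops included, and the job is handed in when it is done.

```bash
mkdir -p pics
python3 - <<'E'
from bench import r,cams
import cv2,numpy as np
s=r.read_state();print(s)
for n in("scene","side"):
    p,d=cams.get_image(n);cv2.imwrite(f"pics/{n}0.png",p);np.save(f"pics/{n}0.npy",d)
    c=cams.camera_params(n);print(n,np.round(c["camera_matrix"],1).tolist(),np.round(c["T"],3).tolist())
a=cv2.imread("pics/scene0.png")
E
```

```text
{'clock': 0.0, 'qpos': array([ 6.19528769e+01,  5.26084516e+00,  7.05804549e+01,  1.27346542e-03,
        1.04265532e+02, -3.24680050e+00]), 'joint_vel': array([-0.03336028,  0.07481039, -0.04747595,  0.0810029 , -0.03028882,
       -0.0882328 ]), 'joint_efforts': array([-1.89411454e-03, -4.46442461e+01, -4.06447148e+01,  6.97331387e-02,
        2.90408201e-02, -1.54809468e-04]), 'ee_pos': array([0.2515165 , 0.54442267, 0.22154456]), 'tcp_rot': array([-1.79893410e+02, -7.28342691e-03,  1.55199983e+02]), 'wrist_force': array([0.29808172, 0.11678251, 0.9972108 ]), 'ft_torque': array([-0.01436735,  0.00049035, -0.03716375]), 'grasp_force': 0.0, 'opening': 0.08792328399661918}
scene [[352.1, 0.0, 256.5], [0.0, 352.1, 189.5], [0.0, 0.0, 1.0]] [[0.097, 0.708, -0.7, 1.152], [0.995, -0.064, 0.074, -0.0], [0.008, -0.704, -0.71, 0.628], [0.0, 0.0, 0.0, 1.0]]
side [[390.0, 0.0, 257.7], [0.0, 390.0, 188.4], [0.0, 0.0, 1.0]] [[0.985, -0.084, 0.149, 0.476], [-0.171, -0.505, 0.846, -0.655], [0.004, -0.859, -0.512, 0.511], [0.0, 0.0, 0.0, 1.0]]
```

View pics/scene0.png

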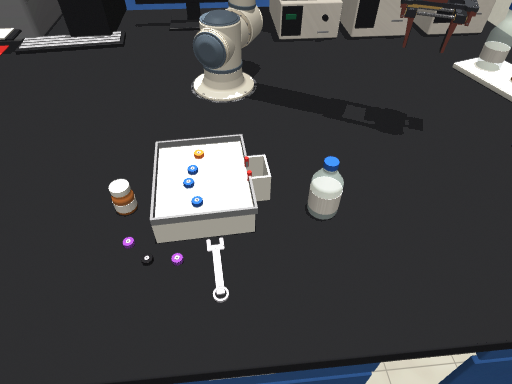

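View pics/side0.png

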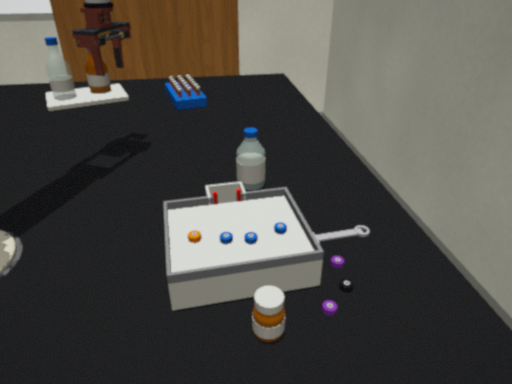

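Scene view: blue caps are at (193,170), (188,183) and (197,202), orange at (199,154), red posts at (246,160) and (250,173). The jar is at (123,197), the bottle at (325,190) and the wrench at (219,270). The possible mix-ups are purple (128,242) and (177,258), black (147,260) and the bottle's blue cap (331,163). All four are off the tray, so I'm choosing the three blue caps on the deck.

```bash
cat > h.py <<'E'
import cv2,numpy as np
from bench import r,cams
def ray(n,uv,z,c=None):
    c=c or cams.camera_params(n);K=c["camera_matrix"];T=c["T"]
    uv=np.atleast_2d(uv).astype(float)
    d=np.c_[uv,np.ones(len(uv))]@np.linalg.inv(K).T@T[:3,:3].T
    o=T[:3,3];return o+d*((z-o[2])/d[:,2])[:,None]
def blobs(p,col,a0=8):
    h=cv2.cvtColor(p,cv2.COLOR_BGR2HSV)
    lo,hi={"blue":((100,130,60),(125,255,255)),"orange":((9,150,120),(22,255,255)),"red":((0,170,90),(5,255,255))}[col]
    m=cv2.inRange(h,lo,hi)
    if col=="red": m|=cv2.inRange(h,(175,170,90),(180,255,255))
    m=cv2.morphologyEx(m,cv2.MORPH_CLOSE,np.ones((3,3)))
    out=[]
    for k in cv2.findContours(m,cv2.RETR_EXTERNAL,cv2.CHAIN_APPROX_NONE)[0]:
        x,y,w,hh=cv2.boundingRect(k)
        if cv2.contourArea(k)>=a0: out.append((x+w/2-.5,y+hh/2-.5,y,cv2.contourArea(k)))
    return out
E
python3 - <<'E'
from h import *
box={"scene":(150,135,260,240),"side":(160,180,320,290)}
for n in box:
    p=cv2.imread(f"pics/{n}0.png");d=np.load(f"pics/{n}0.npy");b=box[n]
    for col,z in(("blue",.066),("orange",.066),("red",.073)):
        for q in blobs(p,col,6):
            if b[0]<q[0]<b[2] and b[1]<q[1]<b[3]: print(n,col,np.round(q,1),np.round(ray(n,q[:2],z)[0],4))
    h=cv2.cvtColor(p,cv2.COLOR_BGR2HSV)
    c=cams.camera_params(n);v,u=np.mgrid[:384,:512];K=c["camera_matrix"]
    P=np.stack([(u-K[0,2])/K[0,0]*d,(v-K[1,2])/K[1,1]*d,d],-1)@c["T"][:3,:3].T+c["T"][:3,3]
    m=(d>0)&(abs(P[...,2]-.078)<.006)&(u>b[0]-5)&(u<b[2]+25)&(v>b[1]-10)&(v<b[3]+20)
    q=P[m][:,:2].astype(np.float32);print(n,"rim",len(q),cv2.minAreaRect(q),np.round(cv2.boxPoints(cv2.minAreaRect(q)),4).tolist())
    m=(d>0)&(abs(P[...,2]-.06)<.004)&(u>b[0])&(u<b[2])&(v>b[1])&(v<b[3])&(h[...,2]>190)
    q=P[m][:,:2].astype(np.float32);print(n,"deck",len(q),cv2.minAreaRect(q),np.round(np.median(P[m][:,2]),4),np.round(cv2.boxPoints(cv2.minAreaRect(q)),4).tolist())
b=[cv2.resize(cv2.imread("pics/scene0.png")[130:245,145:280],None,fx=5,fy=5,interpolation=cv2.INTER_CUBIC)]
cv2.imwrite("pics/crop.png",b[0])
E
```

```text
scene blue [197.  201.  196.   78.5] [ 0.6213 -0.0742  0.066 ]
scene blue [188.  182.5 178.   70. ] [ 0.5613 -0.0959  0.066 ]
scene blue [192.5 169.  165.   62.5] [ 0.5158 -0.087   0.066 ]
scene orange [198.5 155.5 153.   22.5] [ 0.4668 -0.0737  0.066 ]
scene red [248.5 173.  171.    8. ] [0.5493 0.044  0.073 ]
scene red [246. 161. 157.   8.] [0.5062 0.0415 0.073 ]
scene rim 1352 ((0.5369990468025208, -0.04244576394557953), (0.26643550395965576, 0.2673037052154541), 3.553346633911133) [[0.39579999446868896, 0.08269999921321869], [0.4122999906539917, -0.18410000205039978], [0.6782000064849854, -0.16760000586509705], [0.6617000102996826, 0.09920000284910202]]
scene deck 5675 ((0.5297694206237793, -0.06540467590093613), (0.23730887472629547, 0.2101796269416809), 3.447140693664551) 0.0595 [[0.4050000011920929, 0.03240000084042549], [0.41760000586509705, -0.17739999294281006], [0.6545000076293945, -0.1632000058889389], [0.6419000029563904, 0.04659999907016754]]
side blue [250.5 237.5 233.   56. ] [ 0.562  -0.0915  0.066 ]
side blue [225.5 237.5 233.   54. ] [ 0.5166 -0.0839  0.066 ]
side blue [280. 228. 224.  51.] [ 0.6219 -0.072   0.066 ]
side orange [194.  236.5 232.   60.5] [ 0.4596 -0.0712  0.066 ]
side red [214.5 197.  192.   22. ] [0.507  0.0488 0.073 ]
side red [238.5 194.  189.   20. ] [0.5586 0.0524 0.073 ]
side rim 2953 ((0.5399392247200012, -0.08840638399124146), (0.26240792870521545, 0.36417239904403687), 3.306659698486328) [[0.398499995470047, 0.08579999953508377], [0.4194999933242798, -0.2777999937534332], [0.6814000010490417, -0.26260000467300415], [0.6603999733924866, 0.10090000182390213]]
side deck 7182 ((0.5377786159515381, -0.05224151909351349), (0.24890904128551483, 0.19290681183338165), 3.2566168308258057) 0.061 [[0.40799999237060547, 0.03700000047683716], [0.4189999997615814, -0.15559999644756317], [0.6675000190734863, -0.14149999618530273], [0.6565999984741211, 0.051100000739097595]]
```

View pics/crop.png

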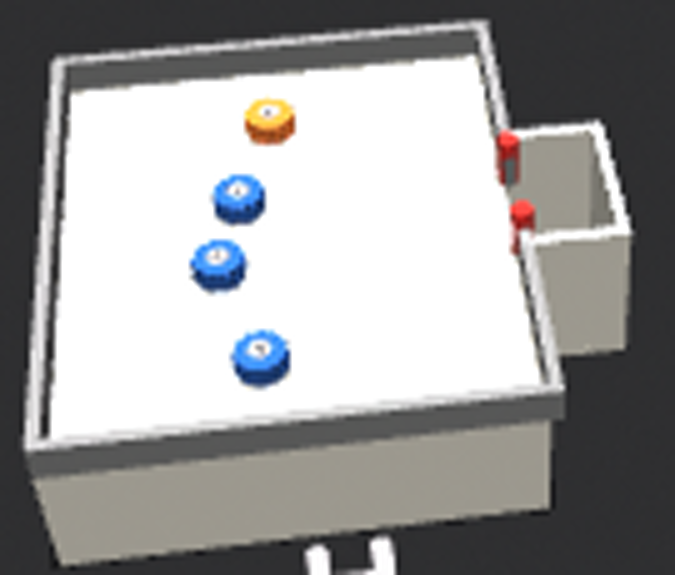

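The close crop confirms the choice: three blue caps and one orange on the deck, and the red gate posts at crop (508,150) and (522,225). Next I work out gate-frame poses and the first transit.

```bash
cat >> h.py <<'E'
G=np.array([.5327,.046]);TH=np.deg2rad(93.4)
X=np.array([np.cos(TH),np.sin(TH)]);Y=np.array([-X[1],X[0]])
def g(p): p=np.asarray(p)[:2]-G;return np.round([p@X*1e3,p@Y*1e3],1)
def w(x,y): return G+X*x/1e3+Y*y/1e3
def rows(start,blocks):
    """start: (x,y,z,yaw) world m,deg; blocks of TCP poses (gx,gy mm, z m, heading in gate deg)"""
    for b in blocks:
        out=[]
        for gx,gy,z,hd in b:
            yw=np.rad2deg(TH)+hd;a=np.deg2rad(start[3]);d=w(gx,gy)-start[:2]
            tx=d@[np.cos(a),np.sin(a)];ty=d@[np.sin(a),-np.cos(a)]
            out.append([round(float(tx),4),round(float(ty),4),round(float(start[2]-z),4),0,0,round(float(-(yw-start[3])),1),.012])
        print(out);start=(*w(gx,gy),z,yw)
def now():
    s=r.read_state();e=s["ee_pos"];y=s["tcp_rot"];print("t",s["clock"],"gate",g(e),"z",round(e[2],4),"rot",np.round(y,2),"hd",round(y[2]-np.rad2deg(TH),2),"open",s["opening"],"F",np.round(s["wrist_force"],1))
    return (e[0],e[1],e[2],y[2])
def caps(n,pr=True):
    p,_=cams.get_image(n);
    for col in("blue","orange"):
        for q in blobs(p,col,15):
            P=ray(n,q[:2],.066)[0]
            if abs(g(P)[1])<130 and -215<g(P)[0]<60: print(n,col,g(P),"area",q[3])
    return p
E
python3 - <<'E'
from h import *
for c in [(.6216,-.073),(.5617,-.0937),(.5162,-.0855),(.463,-.0725)]: print(g(c))
s=now()
rows(s,[[(-175,-26,.2215,8.5)],[(-175,-26,.13,8.5)]])
E
```

```text
[-124.1  -81.7]
[-141.2  -20.7]
[-130.3   24.3]
[-114.2   76.6]
t 0.1 gate [514.2 251.1] z 0.2216 rot [-1.799e+02 -1.000e-02  1.552e+02] hd 61.8 open 0.08794941043922248 F [-0.5 -0.4  0.3]
[[-0.5699, -0.4765, 0.0001, 0, 0, 53.3, 0.012]]
[[0.0, 0.0, 0.0915, 0, 0, -0.0, 0.012]]
```

```bash
for i in 1; do
python3 -m creep '[[[-0.028,-0.024,0,0,0,0,0.012],[-0.057,-0.048,0,0,0,0,0.012],[-0.085,-0.072,0,0,0,0,0.012],[-0.114,-0.096,0,0,0,0,0.012],[-0.142,-0.119,0,0,0,0,0.012]]]' 20
python3 -m creep '[[[-0.028,-0.024,0,0,0,0,0.012],[-0.057,-0.048,0,0,0,0,0.012],[-0.085,-0.072,0,0,0,0,0.012],[-0.114,-0.096,0,0,0,0,0.012],[-0.142,-0.119,0,0,0,0,0.012]]]'
python3 -m creep '[[[-0.028,-0.024,0,0,0,0,0.012],[-0.057,-0.048,0,0,0,0,0.012],[-0.085,-0.072,0,0,0,0,0.012],[-0.114,-0.096,0,0,0,0,0.012],[-0.142,-0.119,0,0,0,0,0.012]]]'
done
python3 - <<'E'
from h import *
s=now()
rows(s,[[(-175,-26,.2215,61.8)],[(-175,-26,.13,8.5)]])
E
```

```text
clock: 0.52
ee_pos: [0.3309, 0.3754, 0.2221]
tcp_rot: [-180.0, -0.0, 155.2]
wrist_force: [0.7, 0.1, -0.4]
opening: 0.0581
grasp_force: 0.0
clock: 0.93
ee_pos: [0.4099, 0.2077, 0.2223]
tcp_rot: [-180.0, -0.0, 155.2]
wrist_force: [1.1, -0.0, 0.6]
opening: 0.0244
grasp_force: 0.0
clock: 1.35
ee_pos: [0.4889, 0.0399, 0.2223]
tcp_rot: [-180.0, -0.0, 155.2]
wrist_force: [0.2, 1.0, -0.5]
opening: 0.012
grasp_force: 0.0
t 1.35 gate [-3.4 44. ] z 0.2223 rot [-1.7999e+02 -1.0000e-02  1.5518e+02] hd 61.78 open 0.01199111152190215 F [ 0.2  1.  -0.5]
[[-0.1428, -0.1181, 0.0008, 0, 0, -0.0, 0.012]]
[[0.0, 0.0, 0.0915, 0, 0, 53.3, 0.012]]
```

```bash
python3 -m creep '[[[-0.029,-0.024,0,0,0,7,0.012],[-0.057,-0.047,0,0,0,14,0.012],[-0.086,-0.071,0,0,0,21,0.012],[-0.114,-0.095,0,0,0,28,0.012],[-0.143,-0.118,0,0,0,35,0.012]]]' >/dev/null
python3 -m creep '[[[0,0,0.0,0,0,7,0.012],[0,0,0.0,0,0,14,0.012],[0,0,0.0,0,0,18.3,0.012],[0,0,0.0,0,0,18.3,0.012]]]' >/dev/null
python3 - <<'E'
from h import *
now()
p,_=cams.get_image("wrist");cv2.imwrite("pics/w1.png",p)
c=cams.camera_params("wrist");print(np.round(c["T"],3).tolist())
for col,z in(("blue",.066),("orange",.066),("red",.073)):
    for q in blobs(p,col,20): print(col,np.round(q,1),ray("wrist",q[:2],z,c)[0].round(4),g(ray("wrist",q[:2],z,c)[0]))
caps("side");caps("scene")
E
```

```text
t 2.1 gate [-173.4  -25.9] z 0.2218 rot [-1.7993e+02 -4.0000e-02  1.0171e+02] hd 8.31 open 0.012014164364720924 F [ 0.5 -0.1 -0.2]
[[0.978, 0.198, 0.063, 0.55], [0.208, -0.931, -0.301, -0.042], [-0.001, 0.307, -0.952, 0.385], [0.0, 0.0, 0.0, 1.0]]
blue [256.5 150.  141.  259. ] [ 0.5606 -0.0945  0.066 ] [-141.9  -19.6]
blue [312.  143.5 134.  294.5] [ 0.6211 -0.074   0.066 ] [-125.   -81.1]
blue [219.  135.5 126.  281.5] [ 0.5157 -0.0872  0.066 ] [-132.    24.9]
orange [169.5 112.  102.  330.5] [ 0.458  -0.0733  0.066 ] [-114.6   81.7]
red [281.5   6.    0.   63.5] [0.5551 0.0488 0.073 ] [  1.5 -22.5]
side blue [-140.4  -20.7] area 55.0
side blue [-130.1   24. ] area 55.5
side blue [-123.1  -82.1] area 45.0
side orange [-112.7   79.9] area 64.5
scene blue [-125.2  -81.3] area 78.5
scene blue [-143.3  -20.2] area 73.0
scene blue [-131.8   24.7] area 64.5
scene orange [-115.3   78.7] area 40.0
```

View pics/w1.png

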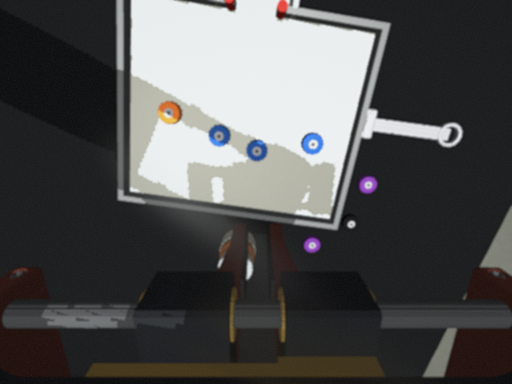

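Wrist view: caps B (257,150), A (312,143), C (219,135), orange (169,112), and the posts at the top near (230,2) and (282,6). All three cameras agree to about 2 mm. Now I plan the push of B, the middle cap.

```bash
cat >> h.py <<'E'
def push(start,pts,z=.065,step=8,end=None,D=20.4):
    """pts: cap-centre knots (gx,gy,heading) mm,deg -> blocks of 5 TCP poses"""
    P=np.array(pts,float);L=np.r_[0,np.cumsum(np.hypot(*np.diff(P[:,:2],axis=0).T))]
    n=int(np.ceil(L[-1]/step/5))*5;s=np.linspace(0,L[-1],n+1)[1:]
    Q=np.c_[[np.interp(s,L,P[:,i]) for i in range(3)]].T
    h=np.deg2rad(Q[:,2]);T=[(x-D*np.cos(a),y-D*np.sin(a),z,d) for (x,y,d),a in zip(Q,h)]
    rows(start,[T[i:i+5] for i in range(0,n,5)])
E
python3 - <<'E'
from h import *
s=now();rows(s,[[(-174,-25,.12,8.1),(-174,-25,.08,8.1),(-174,-25,.065,8.1)]])
st=(*w(-174,-25),.065,101.5)
push(st,[(-153.8,-22,8.1),(-40,-6,8.1),(-15,-1,2),(8,0,0)])
E
```

```text
t 2.25 gate [-172.8  -26. ] z 0.2223 rot [-1.7997e+02 -1.0000e-02  1.0206e+02] hd 8.66 open 0.01215339468574005 F [ 0.  -0.3  0.2]
[[-0.001, -0.0011, 0.1023, 0, 0, 0.6, 0.012], [-0.001, -0.0011, 0.1423, 0, 0, 0.6, 0.012], [-0.001, -0.0011, 0.1573, 0, 0, 0.6, 0.012]]
[[0.0066, -0.0001, 0.0, 0, 0, -0.0, 0.012], [0.0131, -0.0001, 0.0, 0, 0, -0.0, 0.012], [0.0196, -0.0001, 0.0, 0, 0, -0.0, 0.012], [0.0262, -0.0001, 0.0, 0, 0, -0.0, 0.012], [0.0327, -0.0001, 0.0, 0, 0, -0.0, 0.012]]
[[0.0065, 0.0, 0.0, 0, 0, -0.0, 0.012], [0.0131, 0.0, 0.0, 0, 0, -0.0, 0.012], [0.0196, 0.0, 0.0, 0, 0, -0.0, 0.012], [0.0261, 0.0, 0.0, 0, 0, -0.0, 0.012], [0.0327, 0.0001, 0.0, 0, 0, -0.0, 0.012]]
[[0.0065, 0.0, 0.0, 0, 0, -0.0, 0.012], [0.0131, 0.0, 0.0, 0, 0, -0.0, 0.012], [0.0196, 0.0, 0.0, 0, 0, -0.0, 0.012], [0.0261, 0.0, 0.0, 0, 0, -0.0, 0.012], [0.0327, 0.0001, 0.0, 0, 0, -0.0, 0.012]]
[[0.0065, 0.0, 0.0, 0, 0, -0.0, 0.012], [0.0131, 0.0, 0.0, 0, 0, -0.0, 0.012], [0.0196, -0.0004, 0.0, 0, 0, 0.7, 0.012], [0.0262, -0.0013, 0.0, 0, 0, 2.2, 0.012], [0.0327, -0.0022, 0.0, 0, 0, 3.8, 0.012]]
[[0.0065, -0.0014, 0.0, 0, 0, 1.6, 0.012], [0.013, -0.002, 0.0, 0, 0, 2.6, 0.012], [0.0196, -0.002, 0.0, 0, 0, 3.2, 0.012], [0.0261, -0.002, 0.0, 0, 0, 3.7, 0.012], [0.0327, -0.002, 0.0, 0, 0, 4.3, 0.012]]
```

Descend and push B most of the way, then check before the gate.

```bash
python3 -m creep '[[[-0.001,-0.001,0.04,0,0,0.6,0.012],[-0.001,-0.001,0.08,0,0,0.6,0.012],[-0.001,-0.001,0.12,0,0,0.6,0.012],[-0.001,-0.001,0.145,0,0,0.6,0.012],[-0.001,-0.001,0.157,0,0,0.6,0.012]]]'
python3 -m creep '[[[0.0065,0,0,0,0,0,0.012],[0.013,0,0,0,0,0,0.012],[0.0195,0,0,0,0,0,0.012],[0.026,0,0,0,0,0,0.012],[0.0325,0,0,0,0,0,0.012]]]' | grep force
python3 -m creep '[[[0.0065,0,0,0,0,0,0.012],[0.013,0,0,0,0,0,0.012],[0.0195,0,0,0,0,0,0.012],[0.026,0,0,0,0,0,0.012],[0.0325,0,0,0,0,0,0.012]]]' | grep force
python3 - <<'E'
from h import *
s=now();p=caps("side");cv2.imwrite("pics/s2.png",p[150:310,130:360]);caps("scene")
E
```

```text
clock: 2.67
ee_pos: [0.5657, -0.1254, 0.0605]
tcp_rot: [-179.6, -0.2, 101.4]
wrist_force: [-0.7, 0.6, 0.1]
opening: 0.012
grasp_force: 0.1
wrist_force: [-0.4, -0.6, 0.3]
grasp_force: 0.0
wrist_force: [0.0, -0.6, 0.5]
grasp_force: 0.2
t 3.5 gate [-109.1  -16.2] z 0.0657 rot [1.7999e+02 1.0000e-02 1.0130e+02] hd 7.9 open 0.011745409677975509 F [ 0.  -0.6  0.5]
side blue [-128.9   22.9] area 52.0
side blue [-121.5  -82.5] area 52.5
side blue [-87.6 -22.3] area 16.5
side orange [-112.9   79. ] area 51.5
side orange [ 55.3 -61.2] area 44.0
scene blue [-125.2  -81.3] area 82.0
scene blue [-86.1 -18.7] area 30.0
```

```bash
python3 -m creep '[[[0.0065,0,0,0,0,0,0.012],[0.013,0,0,0,0,0,0.012],[0.0195,0,0,0,0,0,0.012],[0.026,0,0,0,0,0,0.012],[0.0325,0,0,0,0,0,0.012]]]' | grep force
python3 -m creep '[[[0.0065,0,0,0,0,0,0.012],[0.013,0,0,0,0,0,0.012],[0.0195,-0.0005,0,0,0,0.7,0.012],[0.026,-0.0015,0,0,0,2.2,0.012],[0.0325,-0.002,0,0,0,3.8,0.012]]]' | grep force
python3 - <<'E'
from h import *
s=now();p=caps("side");q=caps("scene")
a=cv2.resize(p[150:310,140:340],None,fx=2,fy=2);b=cv2.resize(q[120:250,140:300],None,fx=2,fy=2)
b=cv2.copyMakeBorder(b,0,a.shape[0]-b.shape[0],0,0,cv2.BORDER_CONSTANT);cv2.imwrite("pics/m2.png",np.hstack([a,b]))
rows(s,[[(-12.4,0,.065,0)],[(-8.4,0,.065,0)]])
E
```

```text
wrist_force: [-0.5, -0.6, 0.5]
grasp_force: 0.1
wrist_force: [-0.9, -0.2, -0.8]
grasp_force: 0.0
t 4.4333 gate [-45.   -5.1] z 0.0656 rot [-179.99   -0.     97.4 ] hd 4.0 open 0.012214948271093335 F [-0.9 -0.2 -0.8]
side blue [-128.7   23.7] area 56.5
side blue [-123.1  -82.1] area 45.0
side blue [-22.4  -9.2] area 16.5
side orange [-111.2   79.7] area 63.5
scene blue [-125.2  -81.3] area 78.5
scene blue [-22.2  -9.4] area 30.0
scene blue [-131.8   24.7] area 63.5
scene orange [-115.3   78.7] area 36.0
[[0.0328, -0.0029, 0.0006, 0, 0, 4.0, 0.012]]
[[0.004, 0.0, 0.0, 0, 0, -0.0, 0.012]]
```

View pics/m2.png

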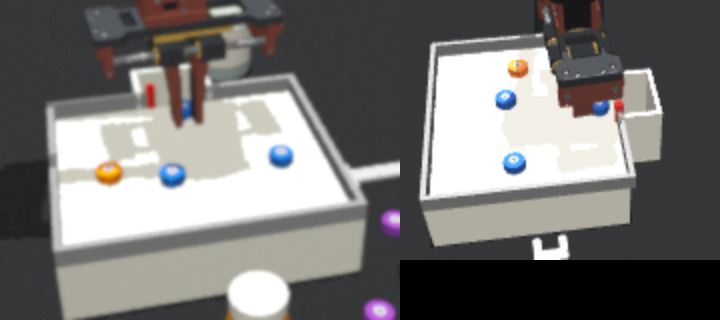

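Cap B sits in the finger cradle just before the gate: (185,107) in the left panel, (600,107) in the right. I'll push it on through.

```bash
python3 -m creep '[[[0.0065,-0.001,0,0,0,1,0.012],[0.013,-0.002,0,0,0,2,0.012],[0.0195,-0.003,0,0,0,3,0.012],[0.026,-0.003,0,0,0,3.5,0.012],[0.0325,-0.003,0,0,0,4,0.012]]]' | grep force
python3 -m creep '[[[0.004,0,0,0,0,0,0.012],[0.004,0,0,0,0,0,0.012]]]' | grep force
python3 - <<'E'
from h import *
s=now();p=caps("side");q=caps("scene")
a=cv2.resize(p[150:310,140:340],None,fx=2,fy=2);b=cv2.resize(q[120:250,140:300],None,fx=2,fy=2)
b=cv2.copyMakeBorder(b,0,a.shape[0]-b.shape[0],0,0,cv2.BORDER_CONSTANT);cv2.imwrite("pics/m3.png",np.hstack([a,b]))
E
```

```text
wrist_force: [-0.9, 0.5, -0.1]
grasp_force: 0.0
wrist_force: [-0.1, -0.1, -0.4]
grasp_force: 0.0
t 5.1167 gate [-8.7 -0.1] z 0.0656 rot [-1.800e+02 -1.000e-02  9.357e+01] hd 0.17 open 0.01177938198377057 F [-0.1 -0.1 -0.4]
side blue [-128.9   22.9] area 52.0
side blue [-123.1  -82.1] area 47.5
side orange [-112.7   79.9] area 56.0
scene blue [-125.2  -81.3] area 78.5
scene blue [-131.8   24.7] area 62.5
scene orange [-115.6   72.9] area 19.0
```

View pics/m3.png

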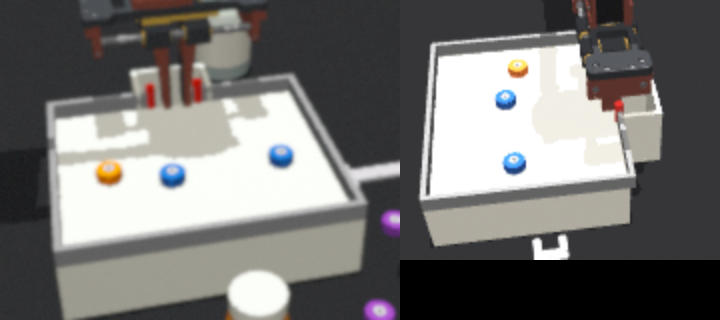

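B has dropped: it is no longer on the deck, and the fingers at (165,100) and (187,100) are centred between the posts. C is next.

Run:
```python
from h import *
s=now();rows(s,[[(-25,0,.066,0),(-25,0,.11,0)],[(-162,31,.11,-12)],[(-162,31,.065,-12)]])
st=(*w(-162,31),.065,93.4-12)
push(st,[(-142,26.8,-12),(-40,5.1,-12),(-15,1,-3),(9,0,0),(12,0,0)])
```

```text
t 5.2167 gate [-9.4 -0.1] z 0.0656 rot [-1.800e+02  1.000e-02  9.355e+01] hd 0.15 open 0.011580434515616047 F [ 0.5 -0.3  0.5]
[[-0.0156, -0.0001, -0.0004, 0, 0, 0.1, 0.012], [-0.0156, -0.0001, -0.0444, 0, 0, 0.1, 0.012]]
[[-0.137, -0.031, 0.0, 0, 0, 12.0, 0.012]]
[[0.0, 0.0, 0.045, 0, 0, -0.0, 0.012]]
[[0.0079, -0.0, 0.0, 0, 0, -0.0, 0.012], [0.0157, -0.0, 0.0, 0, 0, -0.0, 0.012], [0.0235, -0.0, 0.0, 0, 0, -0.0, 0.012], [0.0314, -0.0, 0.0, 0, 0, -0.0, 0.012], [0.0392, -0.0, 0.0, 0, 0, -0.0, 0.012]]
[[0.0078, 0.0, 0.0, 0, 0, -0.0, 0.012], [0.0157, 0.0, 0.0, 0, 0, -0.0, 0.012], [0.0235, 0.0, 0.0, 0, 0, -0.0, 0.012], [0.0313, 0.0, 0.0, 0, 0, -0.0, 0.012], [0.0392, 0.0, 0.0, 0, 0, -0.0, 0.012]]
[[0.0078, 0.0, 0.0, 0, 0, -0.0, 0.012], [0.0157, 0.0, 0.0, 0, 0, -0.0, 0.012], [0.0235, 0.0, 0.0, 0, 0, -0.0, 0.012], [0.0313, 0.0004, 0.0, 0, 0, -1.9, 0.012], [0.0392, 0.0011, 0.0, 0, 0, -4.7, 0.012]]
[[0.0079, 0.0013, 0.0, 0, 0, -2.8, 0.012], [0.0157, 0.0018, 0.0, 0, 0, -4.8, 0.012], [0.0235, 0.0015, 0.0, 0, 0, -5.7, 0.012], [0.0314, 0.0012, 0.0, 0, 0, -6.7, 0.012], [0.0392, 0.0006, 0.0, 0, 0, -7.3, 0.012]]
```

```bash
python3 -m creep '[[[-0.008,0,0,0,0,0,0.012],[-0.0155,0,-0.005,0,0,0,0.012],[-0.0155,0,-0.025,0,0,0,0.012],[-0.0155,0,-0.0445,0,0,0,0.012]]]' | grep pos
python3 -m creep '[[[-0.028,-0.006,0,0,0,2.4,0.012],[-0.055,-0.012,0,0,0,4.8,0.012],[-0.083,-0.019,0,0,0,7.2,0.012],[-0.11,-0.025,0,0,0,9.6,0.012],[-0.137,-0.031,0,0,0,12,0.012]]]' | grep pos
python3 -m creep '[[[0,0,0.015,0,0,0,0.012],[0,0,0.03,0,0,0,0.012],[0,0,0.04,0,0,0,0.012],[0,0,0.045,0,0,0,0.012]]]' | grep pos
python3 - <<'E'
from h import *
s=now();p=caps("side");q=caps("scene")
d=cams.get_image("scene")[1]
for n,i in(("side",p),("scene",q)):
    for b in blobs(i,"blue",4): print(n,np.round(b,1))
E
```

```text
ee_pos: [0.5336, 0.0196, 0.1098]
ee_pos: [0.5112, -0.1199, 0.1107]
ee_pos: [0.5107, -0.1182, 0.0636]
t 6.3 gate [-162.6   31.7] z 0.0636 rot [-1.7987e+02 -1.0000e-02  8.1440e+01] hd -11.96 open 0.01196775420790379 F [-0.4 -0.7 -0.3]
side blue [-129.3   27.6] area 33.0
side blue [-123.1  -82.1] area 46.5
side orange [-112.7   79.9] area 66.0
side orange [-13.6  37.7] area 28.5
scene blue [-125.2  -81.3] area 78.5
scene blue [-131.8   24.7] area 64.5
scene orange [-115.3   78.7] area 40.0
side [223.5 238.  234.   33. ]
side [280.  228.  224.   46.5]
side [250.5 132.  127.  105.5]
side [176.5  96.   82.  333.5]
scene [ 276.   372.5  362.  1837. ]
scene [ 475.  366.  349. 1695.]
scene [197.  201.  196.   78.5]
scene [192.5 169.  165.   64.5]
scene [331.  163.  156.  178.5]
scene [233.    3.5   0.  209.5]
```

```bash
for k in 1 2; do :; done
python3 -m creep '[[[0.008,0,0,0,0,0,0.012],[0.0155,0,0,0,0,0,0.012],[0.0235,0,0,0,0,0,0.012],[0.0315,0,0,0,0,0,0.012],[0.039,0,0,0,0,0,0.012]]]' | grep wrist
python3 -m creep '[[[0.008,0,0,0,0,0,0.012],[0.0155,0,0,0,0,0,0.012],[0.0235,0,0,0,0,0,0.012],[0.0315,0,0,0,0,0,0.012],[0.039,0,0,0,0,0,0.012]]]' | grep wrist
python3 -m creep '[[[0.008,0,0,0,0,0,0.012],[0.0155,0,0,0,0,0,0.012],[0.0235,0,0,0,0,0,0.012],[0.0315,0.0005,0,0,0,-1.9,0.012],[0.039,0.001,0,0,0,-4.7,0.012]]]' | grep wrist
python3 - <<'E'
from h import *
s=now();p=caps("side");q=caps("scene")
rows(s,[[(-8.4,0,.065,0)]])
E
```

```text
wrist_force: [0.2, -0.2, 0.7]
wrist_force: [-0.1, -0.0, -0.0]
wrist_force: [-0.3, -0.1, 0.4]
t 7.7 gate [-46.9   5.4] z 0.0651 rot [-1.800e+02 -1.000e-02  8.638e+01] hd -7.02 open 0.011759838161363126 F [-0.3 -0.1  0.4]
side blue [-123.1  -82.1] area 46.5
side blue [-27.6   2.2] area 21.0
side orange [-112.7   79.9] area 65.0
scene blue [-125.2  -81.3] area 78.5
scene blue [-26.   -1.8] area 37.0
scene orange [-115.3   78.7] area 37.0
[[0.0389, 0.0007, 0.0001, 0, 0, -7.0, 0.012]]
```

```bash
python3 -m creep '[[[0.008,0.0013,0,0,0,-2.5,0.012],[0.0155,0.0018,0,0,0,-4.5,0.012],[0.0235,0.0015,0,0,0,-5.5,0.012],[0.0315,0.001,0,0,0,-6.5,0.012],[0.039,0.0007,0,0,0,-7,0.012]]]' | grep wrist
python3 -m creep '[[[0,0,0,0,0,0,0.012],[0,0,0,0,0,0,0.012]]]' | grep wrist
python3 - <<'E'
from h import *
s=now();p=caps("side");q=caps("scene")
a=cv2.resize(p[150:310,140:340],None,fx=2,fy=2);b=cv2.resize(q[120:250,140:300],None,fx=2,fy=2)
b=cv2.copyMakeBorder(b,0,a.shape[0]-b.shape[0],0,0,cv2.BORDER_CONSTANT);cv2.imwrite("pics/m4.png",np.hstack([a,b]))
# cap A at (-124,-81.7): heading 45 first, turning to 0
st=(*w(-152,-110),.065,93.4+45)
rows(s,[[(-25,0,.066,0)],[(-152,-110,.11,0)],[(-152,-110,.11,45)],[(-152,-110,.065,45)]])
push(st,[(-137.6,-95.6,45),(-70,-28,45),(-55,-14.5,36),(-45,-8,24),(-32,-2.5,12),(-18,0,0),(12,0,0)],step=7)
E
```

```text
wrist_force: [0.0, -1.0, 0.3]
wrist_force: [0.1, 0.5, -0.0]
t 8.3833 gate [-8.7  0. ] z 0.0651 rot [-1.800e+02  1.000e-02  9.324e+01] hd -0.16 open 0.012088786557272722 F [ 0.1  0.5 -0. ]
side blue [-123.1  -82.1] area 47.5
side orange [-112.7   79.9] area 58.0
scene blue [-125.2  -81.3] area 78.5
scene orange [-115.6   72.9] area 19.5
[[-0.0163, 0.0001, -0.0009, 0, 0, -0.2, 0.012]]
[[-0.127, 0.11, -0.044, 0, 0, -0.0, 0.012]]
[[0.0, 0.0, 0.0, 0, 0, -45.0, 0.012]]
[[0.0, 0.0, 0.045, 0, 0, -0.0, 0.012]]
[[0.0062, 0.0, 0.0, 0, 0, -0.0, 0.012], [0.0124, 0.0, 0.0, 0, 0, -0.0, 0.012], [0.0186, -0.0, 0.0, 0, 0, -0.0, 0.012], [0.0248, 0.0, 0.0, 0, 0, -0.0, 0.012], [0.031, 0.0, 0.0, 0, 0, -0.0, 0.012]]
[[0.0062, 0.0, 0.0, 0, 0, -0.0, 0.012], [0.0124, -0.0, 0.0, 0, 0, -0.0, 0.012], [0.0186, 0.0, 0.0, 0, 0, -0.0, 0.012], [0.0248, 0.0, 0.0, 0, 0, -0.0, 0.012], [0.031, 0.0, 0.0, 0, 0, -0.0, 0.012]]
[[0.0062, 0.0, 0.0, 0, 0, -0.0, 0.012], [0.0124, -0.0, 0.0, 0, 0, -0.0, 0.012], [0.0186, 0.0, 0.0, 0, 0, -0.0, 0.012], [0.0248, 0.0, 0.0, 0, 0, -0.0, 0.012], [0.031, 0.0, 0.0, 0, 0, -0.0, 0.012]]
[[0.0062, -0.0004, 0.0, 0, 0, 1.6, 0.012], [0.0124, -0.001, 0.0, 0, 0, 4.4, 0.012], [0.0187, -0.0017, 0.0, 0, 0, 7.1, 0.012], [0.0251, -0.0024, 0.0, 0, 0, 11.1, 0.012], [0.0317, -0.0033, 0.0, 0, 0, 17.3, 0.012]]
[[0.0063, -0.0022, 0.0, 0, 0, 5.8, 0.012], [0.0127, -0.0035, 0.0, 0, 0, 11.1, 0.012], [0.0193, -0.0047, 0.0, 0, 0, 16.4, 0.012], [0.0258, -0.0046, 0.0, 0, 0, 21.6, 0.012], [0.0325, -0.0044, 0.0, 0, 0, 26.9, 0.012]]
[[0.0062, -0.0004, 0.0, 0, 0, 0.9, 0.012], [0.0124, -0.0003, 0.0, 0, 0, 0.9, 0.012], [0.0186, -0.0002, 0.0, 0, 0, 0.9, 0.012], [0.0248, -0.0001, 0.0, 0, 0, 0.9, 0.012], [0.031, -0.0, 0.0, 0, 0, 0.9, 0.012]]
```

View pics/m4.png

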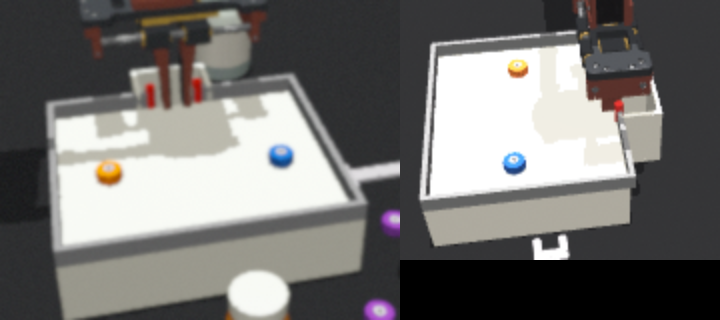

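C is in too: only A (280,155) and orange (108,172) remain on the deck in the left panel. A heading of 45° would put a finger on the rim at y −125, so I'll start A at 36°.

```bash
python3 -m creep '[[[-0.008,0,0,0,0,0,0.012],[-0.0165,0,-0.005,0,0,0,0.012],[-0.0165,0,-0.025,0,0,0,0.012],[-0.0165,0,-0.045,0,0,0,0.012]]]' | grep pos
python3 -m creep '[[[-0.024,0.02,0,0,0,0,0.012],[-0.048,0.039,0,0,0,-6,0.012],[-0.073,0.059,0,0,0,-12,0.012],[-0.097,0.078,0,0,0,-18,0.012],[-0.122,0.098,0,0,0,-24,0.012]]]' | grep pos
python3 -m creep '[[[0,0,0,0,0,-6,0.012],[0,0,0,0,0,-12,0.012],[0,0,0,0,0,-12,0.012]]]' | grep pos
python3 - <<'E'
from h import *
s=now();caps("side");caps("scene")
p,_=cams.get_image("wrist");c=cams.camera_params("wrist")
for q in blobs(p,"blue",20):print("wrist",g(ray("wrist",q[:2],.066,c)[0]))
rows(s,[[(-147,-98,.11,36),(-147,-98,.065,36)]])
st=(*w(-147,-98),.065,93.4+36)
push(st,[(-130.5,-86,36),(-60,-32,40),(-36,-10,40),(-27,-4,25),(-20,-1,10),(-12,0,0),(12,0,0)],step=6)
E
```

```text
ee_pos: [0.5334, 0.0188, 0.1098]
ee_pos: [0.6395, -0.0985, 0.1106]
ee_pos: [0.6388, -0.098, 0.1098]
t 9.4833 gate [-150.   -97.4] z 0.1098 rot [-1.7996e+02 -2.0000e-02  1.2929e+02] hd 35.89 open 0.012314472339488826 F [0.5 0.3 0.1]
side blue [-123.1  -82.1] area 51.5
side orange [-111.2   79.7] area 71.0
scene blue [-125.2  -81.3] area 78.5
wrist [-124.8  -81. ]
[[0.0021, 0.0023, -0.0002, 0, 0, -0.1, 0.012], [0.0021, 0.0023, 0.0448, 0, 0, -0.1, 0.012]]
[[0.0057, -0.0001, 0.0, 0, 0, -0.3, 0.012], [0.0115, -0.0001, 0.0, 0, 0, -0.5, 0.012], [0.0172, -0.0002, 0.0, 0, 0, -0.8, 0.012], [0.0229, -0.0002, 0.0, 0, 0, -1.0, 0.012], [0.0286, -0.0003, 0.0, 0, 0, -1.3, 0.012]]
[[0.0057, 0.0001, 0.0, 0, 0, -0.3, 0.012], [0.0115, 0.0002, 0.0, 0, 0, -0.5, 0.012], [0.0172, 0.0002, 0.0, 0, 0, -0.8, 0.012], [0.0229, 0.0003, 0.0, 0, 0, -1.0, 0.012], [0.0286, 0.0004, 0.0, 0, 0, -1.3, 0.012]]
[[0.0057, 0.0002, 0.0, 0, 0, -0.3, 0.012], [0.0115, 0.0004, 0.0, 0, 0, -0.5, 0.012], [0.0172, 0.0006, 0.0, 0, 0, -0.8, 0.012], [0.0229, 0.0008, 0.0, 0, 0, -1.0, 0.012], [0.0286, 0.001, 0.0, 0, 0, -1.3, 0.012]]
[[0.0057, 0.0, 0.0, 0, 0, -0.1, 0.012], [0.0114, -0.0002, 0.0, 0, 0, -0.1, 0.012], [0.0172, -0.0005, 0.0, 0, 0, -0.1, 0.012], [0.0229, -0.0008, 0.0, 0, 0, -0.1, 0.012], [0.0286, -0.001, 0.0, 0, 0, -0.1, 0.012]]
[[0.0057, -0.0003, 0.0, 0, 0, -0.0, 0.012], [0.0116, -0.0021, 0.0, 0, 0, 6.5, 0.012], [0.0178, -0.0042, 0.0, 0, 0, 14.4, 0.012], [0.0246, -0.0063, 0.0, 0, 0, 25.5, 0.012], [0.0312, -0.0065, 0.0, 0, 0, 34.2, 0.012]]
[[0.0058, -0.002, 0.0, 0, 0, 5.8, 0.012], [0.0115, -0.0015, 0.0, 0, 0, 5.8, 0.012], [0.0172, -0.0009, 0.0, 0, 0, 5.8, 0.012], [0.0229, -0.0003, 0.0, 0, 0, 5.8, 0.012], [0.0286, 0.0003, 0.0, 0, 0, 5.8, 0.012]]
```

```bash
python3 -m creep '[[[0.002,0.002,0.012,0,0,0,0.012],[0.002,0.002,0.025,0,0,0,0.012],[0.002,0.002,0.036,0,0,0,0.012],[0.002,0.002,0.045,0,0,0,0.012]]]' | grep -E "pos|wrist"
python3 -m creep '[[[0.0055,0,0,0,0,-0.3,0.012],[0.0115,0,0,0,0,-0.5,0.012],[0.017,0,0,0,0,-0.8,0.012],[0.023,0,0,0,0,-1,0.012],[0.0285,0,0,0,0,-1.3,0.012]]]' | grep wrist
python3 -m creep '[[[0.0055,0,0,0,0,-0.3,0.012],[0.0115,0,0,0,0,-0.5,0.012],[0.017,0,0,0,0,-0.8,0.012],[0.023,0,0,0,0,-1,0.012],[0.0285,0.0005,0,0,0,-1.3,0.012]]]' | grep wrist
python3 -m creep '[[[0.0055,0,0,0,0,-0.3,0.012],[0.0115,0.0005,0,0,0,-0.5,0.012],[0.017,0.0005,0,0,0,-0.8,0.012],[0.023,0.001,0,0,0,-1,0.012],[0.0285,0.001,0,0,0,-1.3,0.012]]]' | grep wrist
python3 - <<'E'
from h import *
s=now();caps("side");caps("scene")
push(s,[(-52.5,-25,40),(-36,-10,40),(-30,-6,30),(-24,-2,18),(-17,0,0),(12,0,0)],step=6)
E
```

```text
ee_pos: [0.638, -0.0926, 0.0623]
wrist_force: [0.6, 0.4, -0.5]
wrist_force: [-0.0, 1.1, -0.5]
wrist_force: [-0.2, 0.1, 0.6]
wrist_force: [0.6, -0.3, 0.0]
t 11.2167 gate [-75.6 -47.2] z 0.0651 rot [180.    -0.   133.13] hd 39.73 open 0.012031235289316492 F [ 0.6 -0.3  0. ]
side orange [-112.7   79.9] area 58.5
scene blue [-53.1 -35.4] area 15.5
[[0.0164, -0.0025, 0.0001, 0, 0, -0.3, 0.012], [0.0213, -0.0027, 0.0001, 0, 0, -0.3, 0.012], [0.0261, -0.0029, 0.0001, 0, 0, -0.3, 0.012], [0.031, -0.0031, 0.0001, 0, 0, -0.3, 0.012], [0.0359, -0.0041, 0.0001, 0, 0, 2.5, 0.012]]
[[0.005, -0.0021, 0.0, 0, 0, 6.7, 0.012], [0.0104, -0.0046, 0.0, 0, 0, 14.8, 0.012], [0.0163, -0.007, 0.0, 0, 0, 24.6, 0.012], [0.023, -0.0089, 0.0, 0, 0, 36.7, 0.012], [0.027, -0.0061, 0.0, 0, 0, 37.2, 0.012]]
[[0.0049, -0.0, 0.0, 0, 0, -0.0, 0.012], [0.0097, -0.0, 0.0, 0, 0, -0.0, 0.012], [0.0146, 0.0, 0.0, 0, 0, -0.0, 0.012], [0.0195, -0.0, 0.0, 0, 0, -0.0, 0.012], [0.0243, -0.0, 0.0, 0, 0, -0.0, 0.012]]
```

Run:
```python
from h import *
s=now()
push(s,[(-59.9,-34.2,39.7),(-38,-14,39),(-30,-7,28),(-22,-2,12),(-16,0,0),(12,0,0)],step=4.5)
```

```text
t 11.3167 gate [-75.3 -47.2] z 0.0652 rot [ 1.7999e+02 -1.0000e-02  1.3316e+02] hd 39.76 open 0.012019150234489536 F [-0.4  0.7  0.2]
[[0.004, -0.0004, 0.0002, 0, 0, 0.2, 0.012], [0.0082, -0.0007, 0.0002, 0, 0, 0.3, 0.012], [0.0124, -0.0009, 0.0002, 0, 0, 0.4, 0.012], [0.0166, -0.0012, 0.0002, 0, 0, 0.5, 0.012], [0.0208, -0.0014, 0.0002, 0, 0, 0.6, 0.012]]
[[0.0042, -0.0003, 0.0, 0, 0, 0.1, 0.012], [0.0084, -0.0006, 0.0, 0, 0, 0.2, 0.012], [0.0127, -0.0022, 0.0, 0, 0, 4.2, 0.012], [0.017, -0.0039, 0.0, 0, 0, 8.6, 0.012], [0.0216, -0.0056, 0.0, 0, 0, 14.0, 0.012]]
[[0.0043, -0.003, 0.0, 0, 0, 7.1, 0.012], [0.009, -0.0059, 0.0, 0, 0, 14.4, 0.012], [0.0141, -0.0081, 0.0, 0, 0, 22.4, 0.012], [0.0184, -0.0077, 0.0, 0, 0, 25.2, 0.012], [0.0222, -0.0059, 0.0, 0, 0, 25.2, 0.012]]
[[0.0042, -0.0, 0.0, 0, 0, -0.0, 0.012], [0.0084, 0.0, 0.0, 0, 0, -0.0, 0.012], [0.0126, 0.0, 0.0, 0, 0, -0.0, 0.012], [0.0168, 0.0, 0.0, 0, 0, -0.0, 0.012], [0.021, -0.0, 0.0, 0, 0, -0.0, 0.012]]
```

```bash
python3 -m creep '[[[0.004,-0.0005,0,0,0,0.2,0.012],[0.008,-0.0005,0,0,0,0.3,0.012],[0.0125,-0.001,0,0,0,0.4,0.012],[0.0165,-0.001,0,0,0,0.5,0.012],[0.021,-0.0015,0,0,0,0.6,0.012]]]' | grep wrist
python3 -m creep '[[[0.004,-0.0005,0,0,0,0.1,0.012],[0.0085,-0.0005,0,0,0,0.2,0.012],[0.0125,-0.002,0,0,0,4.2,0.012],[0.017,-0.004,0,0,0,8.6,0.012],[0.0215,-0.0055,0,0,0,14,0.012]]]' | grep wrist
python3 -m creep '[[[0.0045,-0.003,0,0,0,7,0.012],[0.009,-0.006,0,0,0,14,0.012],[0.014,-0.008,0,0,0,21,0.012],[0.0185,-0.0075,0,0,0,25,0.012],[0.0185,-0.0075,0,0,0,25.2,0.012]]]' | grep wrist
python3 - <<'E'
from h import *
s=now();p=caps("side");q=caps("scene")
a=cv2.resize(p[150:310,140:340],None,fx=2,fy=2);b=cv2.resize(q[120:250,140:300],None,fx=2,fy=2)
b=cv2.copyMakeBorder(b,0,a.shape[0]-b.shape[0],0,0,cv2.BORDER_CONSTANT);cv2.imwrite("pics/m5.png",np.hstack([a,b]))
rows(s,[[(-8.4,0,.065,0)]])
E
```

```text
wrist_force: [0.1, -0.5, -0.2]
wrist_force: [0.4, -1.2, -0.6]
wrist_force: [-0.3, -0.1, -0.7]
t 12.5667 gate [-33.4  -0.1] z 0.0652 rot [ 1.7999e+02 -2.0000e-02  9.3190e+01] hd -0.21 open 0.012282552668898649 F [-0.3 -0.1 -0.7]
side blue [-9.4 -4.1] area 19.0
side orange [-112.7   79.9] area 65.5
scene blue [-12.   -3.9] area 26.0
scene orange [-115.4   76.8] area 23.0
[[0.025, -0.0002, 0.0002, 0, 0, -0.2, 0.012]]
```

View pics/m5.png

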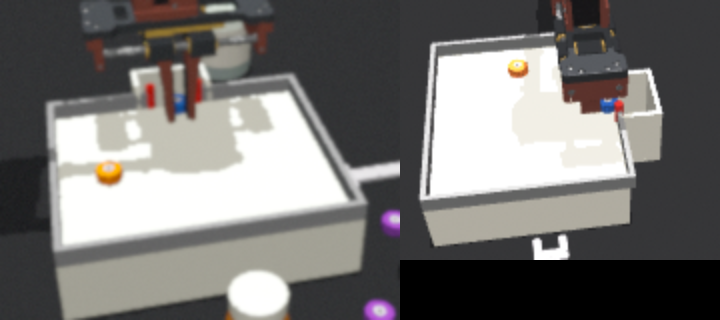

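A is cradled at the mouth of the gate: (180,103) left, (608,104) right. I'll push it through, then back off and lift clear.

```bash
python3 -m creep '[[[0.005,0,0,0,0,0,0.012],[0.01,0,0,0,0,0,0.012],[0.015,0,0,0,0,0,0.012],[0.02,0,0,0,0,0,0.012],[0.025,0,0,0,0,0,0.012]]]' | grep wrist
python3 -m creep '[[[0,0,0,0,0,0,0.012],[0,0,0,0,0,0,0.012],[0,0,0,0,0,0,0.012]]]' | grep wrist
python3 -m creep '[[[-0.008,0,0,0,0,0,0.012],[-0.016,0,-0.005,0,0,0,0.012],[-0.016,0,-0.035,0,0,0,0.012],[-0.02,0,-0.07,0,0,0,0.012],[-0.04,0,-0.105,0,0,0,0.012]]]' | grep pos
python3 -m creep '[[[-0.035,0,0,0,0,0,0.012],[-0.07,0,-0.01,0,0,0,0.012],[-0.10,0,-0.02,0,0,0,0.012],[-0.10,0,-0.02,0,0,0,0.012]]]' | grep pos
python3 - <<'E'
from h import *
s=now();p=caps("side");q=caps("scene");x,_=cams.get_image("wrist")
a=cv2.resize(p[150:310,140:340],None,fx=2,fy=2);b=cv2.resize(q[130:250,100:370],None,fx=1.5,fy=1.5);c=cv2.resize(x,None,fx=.7,fy=.7)
W=np.zeros((600,800,3),np.uint8);W[:320,:400]=a;W[:180,395:800]=b;W[325:325+269,:358]=c;k=cv2.resize(x[0:120,180:380],None,fx=2,fy=2);W[325:565,380:780]=k
cv2.imwrite("pics/m6.png",W)
E
```

```text
wrist_force: [0.6, 0.3, -0.1]
wrist_force: [-0.9, 0.3, -0.6]
ee_pos: [0.5354, -0.0024, 0.171]
ee_pos: [0.5422, -0.1088, 0.1927]
t 14.0833 gate [-155.1   -0.3] z 0.1927 rot [179.83   0.21  92.97] hd -0.43 open 0.012100663995215635 F [0.1 0.  0.8]
side orange [-112.7   79.9] area 62.5
scene orange [-115.4   76.8] area 23.0
```

View pics/m6.png

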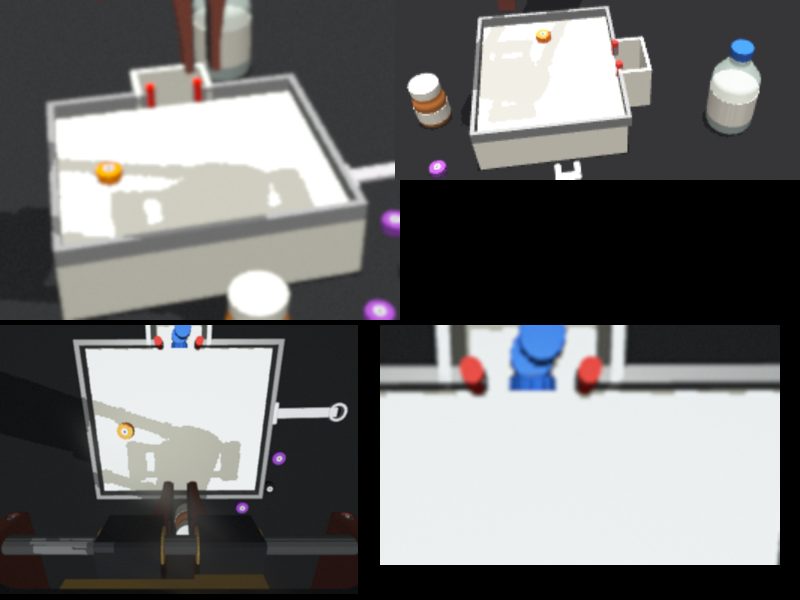

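The deck holds only the orange cap (108,172), and blue shows in the slot behind the gate at (530,360) in the zoom. The jar, bottle and wrench look undisturbed. I'll check cap heights by depth from above the slot.

```bash
python3 -m creep '[[[0.025,0,0,0,0,0,0.012],[0.05,0,0,0,0,0,0.012],[0.075,0,0,0,0,0,0.012],[0.075,0,0,0,0,0,0.012],[0.075,0,0,0,0,0,0.012]]]' | grep pos
python3 - <<'E'
from h import *
p,d=cams.get_image("wrist");c=cams.camera_params("wrist");K=c["camera_matrix"];now()
h=cv2.cvtColor(p,cv2.COLOR_BGR2HSV)
m=cv2.inRange(h,(100,130,40),(125,255,255))
v,u=np.nonzero((m>0)&(d>0));D=d[v,u]
P=np.c_[(u-K[0,2])/K[0,0]*D,(v-K[1,2])/K[1,1]*D,D]@c["T"][:3,:3].T+c["T"][:3,3]
G2=np.c_[(P[:,:2]-G)@X,(P[:,:2]-G)@Y,P[:,2]-.06]*1e3
k=(abs(G2[:,1])<45)&(G2[:,0]>-20)&(G2[:,0]<60);G2=G2[k]
print(len(G2),np.percentile(G2,[0,10,50,90,100],axis=0).round(1).tolist())
for lo in range(-60,10,6):
    q=G2[(G2[:,2]>=lo)&(G2[:,2]<lo+6)]
    if len(q): print(lo,len(q),q.mean(0).round(1),q.min(0).round(),q.max(0).round())
cv2.imwrite("pics/w7.png",cv2.resize(p[:260,130:390],None,fx=2,fy=2))
E
```

```text
ee_pos: [0.5372, -0.026, 0.1898]
t 14.7 gate [-73.2  -0.3] z 0.1898 rot [-1.7997e+02  1.0000e-02  9.3440e+01] hd 0.04 open 0.01220510908242336 F [ 0.6 -0.5 -0.3]
709 [[-5.6, -14.6, -47.2], [-0.6, -9.1, -43.6], [18.6, -1.4, -31.4], [32.7, 7.7, -21.6], [37.8, 12.0, -19.5]]
-48 117 [ 16.8   4.2 -43.7] [ 11.  -8. -47.] [ 29.  11. -42.]
-42 18 [ 10.4   2.2 -39.3] [ -6.  -6. -42.] [ 21.  10. -37.]
-36 349 [ 26.8  -4.  -31.7] [  0. -15. -34.] [ 38.  12. -30.]
-30 70 [  3.3   1.9 -26. ] [ -5.  -9. -30.] [ 30.  12. -24.]
-24 155 [  1.2   0.5 -21.9] [ -5.  -8. -24.] [  7.  10. -20.]
```

View pics/w7.png

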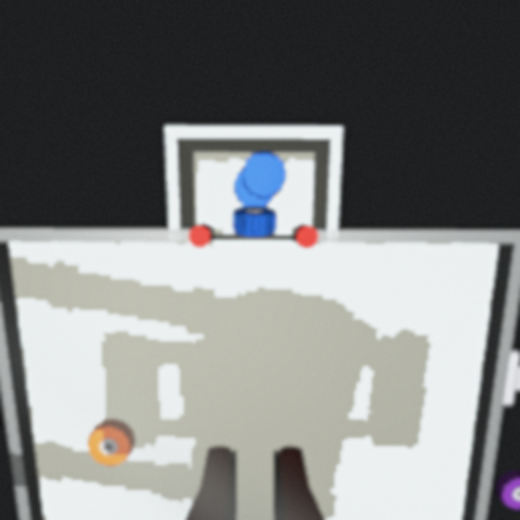

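All three caps lie in the slot: two stacked flat around (262,177), one on edge at (254,221). Their highest point is about 20 mm below the deck. Orange is on the deck and the arm is clear, so I'm handing in.

```bash
python3 -c "
from bench import r
print(r.finish_job())"
```

```text
the job is handed in; nothing more can be done
None
```

The job is handed in at about 15 s of the 54 s: all three blue caps were swept one at a time into the slot (highest point about 20 mm below deck level). The orange cap is still on the deck, and the bottle, jar and wrench look undisturbed in the last pictures; the hand-in returned no verdict.

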